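# Uncap the inspection camera and present a plug gauge to it

## Robot

A 6-joint arm with a two-finger parallel gripper is mounted at the origin on the work surface; the furniture and walls round the work are solid. World frame = base frame: x ahead of the robot, y to its left, z up, the work surface at z = 0. Lengths are in m, angles in rad, forces in N, time in s.
With the tool pointing down it reaches from about 0.35 to 0.775 m from the base axis. Payload 7.3 kg.
Tool frame: the origin (TCP) lies between the finger pads; the fingertips stand 14 mm ahead of it and the grasp point (between the pads) lies 5 mm behind it; z points along the fingers, y is the direction in which the jaws open and shut (so a half turn about z gives the same grasp; the last joint's range is limited). The gripper opens to 92 mm and grips with 3 to 60 N. Pads are 19 mm wide; open, the fingers measure 130 mm over their backs; the gripper's body (75 mm by 190 mm) begins 47 mm behind the grasp point.
Start: joints at [1.077, 0.342, 1.524, -0, 1.275, -0.146], TCP at [0.179, 0.494, 0.241] pointing down, gripper open.
Joint ranges: [-2.53, 2.53], [-0.77, 2.02], [0.04, 2.7], [-1, 4.14], [0.28, 2.66], [-3.11, 3.11]. Speed limits (rad/s): [2.57, 2.57, 3.14, 3.14, 3.14, 3.14].

## Interface

Orientations are given as [roll, pitch, yaw] about the fixed x, y, z axes, in that order (R = Rz(yaw) Ry(pitch) Rx(roll)).
In Python, from cell import robot gives the robot as it stands.
- The arm moves only by the shell command python3 -m creep 'ROWS' [FORCE]. ROWS is JSON, a list that holds one entry, the list of rows, each a list of 7 numbers: the shift along the tool's x, y, z in cm, then the turn, a rotation vector about the tool's x, y, z in degrees, then the gripper command: -1 is shut, 1 is fully open, values between are in proportion. In form: [[[tx, ty, tz, wx, wy, wz, gripper], ...]]. A call has 1 to 8 rows; each row is the pose to reach, as a shift and turn from the pose measured when the call began, along the tool's axes at that moment; what a row does not reach only later rows make up. A row lasts 1/10 s, in which the tool goes at most 50 mm and 8.59 degrees, less where a joint would pass 70% of its speed; a pose out of reach is approached as far as the arm can. A call with a gripper value outside its range is refused whole. The fingers move at their own pace and stop on an object; FORCE is the grip in N (left out, the last holds). Time passes only in rows, so rows that repeat a pose let the fingers close. It gives the time, the measured TCP pose, the force and the opening at its end, in the units of the state.
- robot.observe(): the state, without advancing time (a new reading comes with each control period).
- robot.read_camera(name): name is "side" or "top" or "wrist"; returns the picture (400x640x3 uint8, red, green, blue); there is no depth.
- robot.camera_params(name): a dict with "camera_matrix" (3x3 intrinsics, pixels), "R" (3x3) and "t" (3): a world point X has camera coordinates R X + t. Camera axes: x right, y down, z forward; pixel columns grow to the right and rows downward; lengths in m; the calibration is good to about 2 mm. A picture is of the moment at which its call begins: read the wrist's pose just before it. camera_params takes no time and is no camera call; for the wrist camera it gives the pose at the moment of the call.
- robot.hand_in(): hands the job in, once; it reports no verdict.
Trained networks look in the newest picture that a camera, given by its name, has taken for a name from the list of things; names that differ only in an ending like _2 or _b are one class to them, and where a whole thing is asked for, a point or a joint stands for the part that bears it (a point fixed in the world has none). Each returns a list of dicts, best first, with "score" (0 to 1); they miss things now and then, are a little off and sometimes report something else, mostly with a low value. They report only what shows in the picture. A call takes as long as a camera call. They do not tell look-alikes from the thing itself.
- robot.look_for(camera, label): "centre" ([x, y, z] in m, in the coordinates of the camera as it stood for that picture, good to about 4 mm: the middle of the surface that is visible of it).
- robot.masks_of(camera, label): "mask" (400x640 bool, what is visible of it).
The state is a dict: "time": time; "qpos": joint angles; "qvel": joint speeds; "joint_efforts": joint torques, N m; "tool_pos": TCP position; "tool_rot": TCP orientation; "contact_force": force on the tool from outside, world axes, zero at the start; "torque": the same for the moment, N m; "opening": finger opening in m.
Only numpy, scipy, OpenCV 4.12 (cv2) and the standard library are available. Lean on these libraries where they do the work, as an engineer would, in place of code of your own. Each camera call takes 0.05 s, during which the arm holds its last target.

## Task

The plug gauge is to be checked for wear: first lift the loose red dust cap off the upward-looking inspection camera and set it, knob up, flat into the round cap holder. Then take the steel plug gauge out of its blue cradle and hold it still in the air with its middle straight over the lens and 100 mm above it (level with the top of the camera's yellow-tipped post), lying level along the line from lens to post, its red-ringed end (the one with the shorter pin) towards the post. Finish while still holding it there; do not knock the gauge against the camera, and leave everything else on the bench where it stands.

Things in the scene. Friction and masses are not known exactly. Their poses are not given: they have to be found in the camera images.
- lens (a point): Centre of the top of the camera's lens barrel, 85 mm above the bench. z is up, x points horizontally from the lens to the post (axis 110 mm away, 8 mm thick, yellow 12 mm tip whose top is 186 mm above the bench). The barrel is an upright black cylinder 38 mm in diameter, standing on a 64 mm square grey housing 48 mm high with a 52 mm collar up to 54 mm.
- cap_centre (a point): Half-way up the loose dust cap, 35 mm high: red skirt 46 mm in diameter, 15 mm high, open below; knob 22-24 mm in diameter, 20 mm high on top. The skirt's lower edge is 17.5 mm below this point, the knob reaches from 2.5 mm below to 17.5 mm above it. z points up out of the knob. Starts on the lens barrel, 12 mm down over it with 1.5 mm clearance; lifts straight off. 40 g.
- cap: The same dust cap; its origin is the centre of the skirt's lower edge.
- holder_floor (a point): Centre of the floor of the fixed grey cap holder: a round recess, 10 mm deep, 52 mm in diameter at the mouth (slightly wider at the floor); this floor is 8 mm above the bench. z is up. Outside 68 mm in diameter, foot 80 mm. With the cap seated, the cap's centre is 17.5 mm above this point.
- cradle: Fixed blue cradle, foot 112 x 44 mm, 6 mm high; origin at the centre of its underside, x along the gauge in it. Two notched saddles, 9 mm thick, 34 mm wide, stand 43.5 mm either side of the middle along x and reach 37 mm above the bench; between them only the foot.
- gauge_centre (a point): Centre of the loose steel plug gauge, 98 mm long, with a six-sided handle 18 mm wide (across two edges) and 16 mm high. y runs along the gauge to its red-ringed end; the handle reaches 25 mm to -y and 37 mm to +y of this point. Starts level in the cradle, over its middle, this centre 35 mm above the bench; lifts straight out. 100 to 180 g, balanced within 3 mm of this point.
- gauge_red_end (a point): Centre of the end face of the plug gauge at its red-ringed end, 49 mm from the gauge's centre.
- gauge: The same plug gauge; its origin is 8 mm below its centre.
- setting_master: Bystander: stepped steel setting master, 30 mm in diameter, 43 mm high, origin under its centre.
- setting_ring: Bystander: steel setting ring, 46 mm in diameter, 14 mm high, origin under its centre.
- oil_bottle: Bystander: yellow oil bottle with red spout, 36 mm in diameter, 98 mm high, origin under its centre.
- tape_roll: Bystander: roll of tape lying flat, 66 mm in diameter, 18 mm high, origin under its centre.
- calculator: Bystander: black calculator 128 x 68 x 14 mm lying flat, origin under its centre.
- camera: The same camera with its foot and post; origin on the bench, straight below the lens, axes as those of the lens.
Things that resemble listed ones, but are neither listed nor needed, are in the scene too. What is shaped like the camera but purple is not meant. Leave any black or green look-alike of the part that bears holder_floor alone.

How it is judged:
By the outcome, as a careful person would: the job done as asked, in the order asked, and still so for the second after the job is handed in, while the arm keeps its last pose, push and grip.
It also fails if it takes over 58 s, if anything falls off the work surface, if the arm or the gripper's body presses on something with over 40 N, if the wrist force passes 120 N, or if a joint passes its speed limit or range.

## Working session

There is one attempt and no reset: what is moved stays moved. The work goes in short steps, Python scripts to look and compute and a shell command to move; the robot and the scene stay as the last step left them, time stands still between calls to the robot, and variables do not carry over. Pictures are saved under pics/ and viewed, and the job is handed in when it is done.

```bash
mkdir -p pics; ls
python3 - <<'E'
from cell import robot
import cv2
print(robot.observe())
for n in ["side","top","wrist"]:
    im=robot.read_camera(n); cv2.imwrite(f"pics/{n}0.png",im[:,:,::-1])
    p=robot.camera_params(n); print(n,p)
E
```

```text
pics
{'time': 0.0, 'qpos': array([ 1.07698075e+00,  3.42713422e-01,  1.52500607e+00,  8.19668290e-06,
        1.27541340e+00, -1.46012849e-01]), 'qvel': array([ 0.00025799,  0.0002855 , -0.00120533,  0.00066984,  0.00040342,
        0.00033189]), 'joint_efforts': array([-1.78647311e-03, -4.31251645e+01, -2.44211268e+01,  7.15040253e-02,
        5.62210358e-02, -1.47780415e-04]), 'tool_pos': array([0.17873578, 0.49322812, 0.2400536 ]), 'tool_rot': array([-3.14006995e+00, -2.31850216e-04,  2.79378736e+00]), 'contact_force': array([ 0.26427566, -0.05293535, -0.87080931]), 'torque': array([-0.03000153, -0.01344458,  0.0559159 ]), 'opening': 0.09197834898718397}
side {'camera_matrix': array([[464.7523982 ,   0.        , 330.06665753],
       [  0.        , 464.7523982 , 195.46417214],
       [  0.        ,   0.        ,   1.        ]]), 'R': array([[ 0.99753841,  0.06941176,  0.00995605],
       [ 0.04687713, -0.5545129 , -0.83085377],
       [-0.05215026,  0.82927526, -0.55640174]]), 't': array([-4.44803876e-01,  1.27182380e-03,  1.49050986e+00])}
top {'camera_matrix': array([[409.3833388 ,   0.        , 320.39691   ],
       [  0.        , 409.3833388 , 204.13140565],
       [  0.        ,   0.        ,   1.        ]]), 'R': array([[-0.02209582, -0.99972046,  0.00841259],
       [-0.98964715,  0.02067806, -0.14202443],
       [ 0.14181077, -0.01146364, -0.9898274 ]]), 't': array([-0.08988256,  0.46928779,  1.00651548])}
wrist {'camera_matrix': array([[351.06721522,   0.        , 321.88688247],
       [  0.        , 351.06721522, 195.21511975],
       [  0.        ,   0.        ,   1.        ]]), 'R': array([[ 3.40201819e-01,  9.40352016e-01, -8.99397206e-04],
       [ 9.07343652e-01, -3.28008520e-01,  2.62940883e-01],
       [ 2.46961980e-01, -9.02690291e-02, -9.64811527e-01]]), 't': array([-0.5254057 , -0.03227531,  0.39026445])}
```

View pics/side0.png

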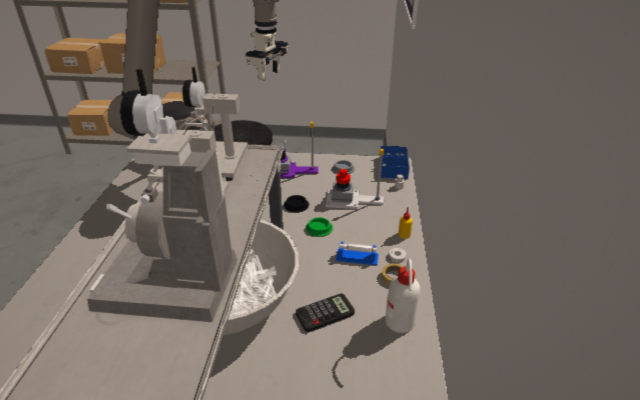

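View pics/top0.png

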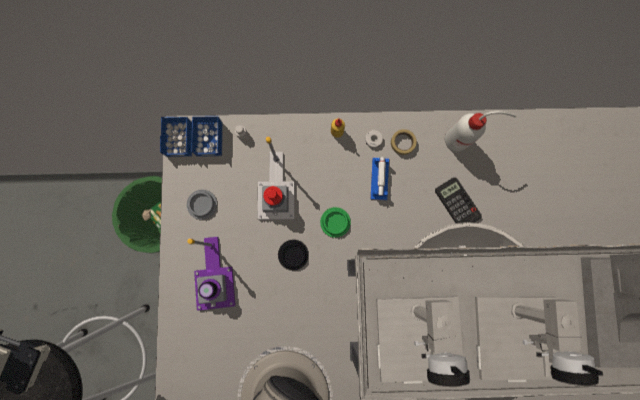

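View pics/wrist0.png

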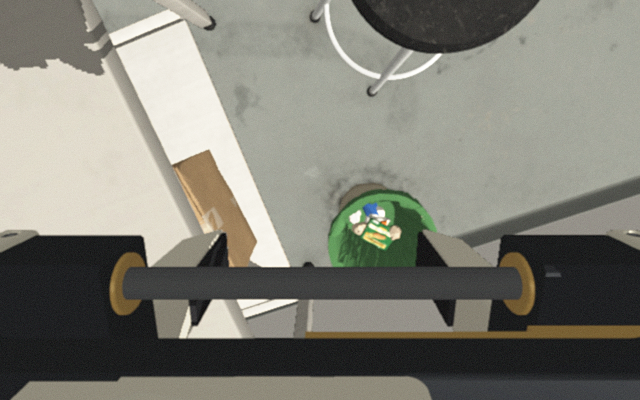

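Top view: the grey camera with red cap is at (274,196) and its post tip at (268,140). The purple look-alike is at (209,290). The grey holder is at (201,204), with green (335,222) and black (293,254) look-alikes. The blue cradle with gauge is at (380,178). Next I measure.

```bash
cat > h.py <<'E'
from cell import robot
import numpy as np, cv2
def toworld(cam,c,p=None):
    p=p or robot.camera_params(cam); return p["R"].T@(np.array(c)-p["t"])
def ray(cam,uv,z,p=None):
    p=p or robot.camera_params(cam)
    d=p["R"].T@np.linalg.solve(p["camera_matrix"],[uv[0],uv[1],1.]); o=-p["R"].T@p["t"]
    return o+d*(z-o[2])/d[2]
def proj(cam,X,p=None):
    p=p or robot.camera_params(cam); c=p["camera_matrix"]@(p["R"]@np.array(X)+p["t"]); return c[:2]/c[2]
E
python3 - <<'E'
from h import *
for cam in ["top","side"]:
    for l in ["lens","cap_centre","holder_floor","cradle","gauge_centre","gauge_red_end","camera","cap","gauge"]:
        for r in robot.look_for(cam,l)[:4]:
            w=toworld(cam,r["centre"]); print(cam,l,round(r["score"],2),w.round(3),proj(cam,w).round())
print(robot.observe()["time"])
im=cv2.imread("pics/top0.png")
cv2.imwrite("pics/topc.png",cv2.resize(im[100:320,150:450],None,fx=2.6,fy=2.6,interpolation=cv2.INTER_CUBIC))
im=cv2.imread("pics/side0.png")
cv2.imwrite("pics/sidec.png",cv2.resize(im[110:280,260:440],None,fx=3.5,fy=3.5,interpolation=cv2.INTER_CUBIC))
E
```

```text
top lens 0.88 [0.281 0.17  0.007] [215. 281.]
top lens 0.72 [ 0.537 -0.257  0.038] [381. 176.]
top lens 0.68 [0.5   0.011 0.012] [277. 194.]
top lens 0.67 [0.665 0.099 0.024] [243. 132.]
top cap_centre 0.84 [0.482 0.019 0.083] [271. 196.]
top cap_centre 0.34 [0.501 0.013 0.013] [277. 193.]
top cap_centre 0.23 [0.476 0.206 0.007] [203. 205.]
top holder_floor 0.88 [ 0.341 -0.03   0.005] [294. 255.]
top holder_floor 0.81 [ 0.42  -0.136  0.01 ] [335. 223.]
top holder_floor 0.79 [0.477 0.207 0.005] [203. 205.]
top cradle 0.6 [ 0.529 -0.253  0.007] [378. 181.]
top gauge_centre 0.59 [ 0.538 -0.257  0.038] [381. 175.]
top gauge_red_end 0.79 [ 0.536 -0.258  0.043] [382. 176.]
top camera 0.67 [0.281 0.174 0.012] [213. 281.]
top camera 0.61 [0.501 0.012 0.011] [277. 193.]
top cap 0.69 [0.481 0.014 0.083] [274. 197.]
top gauge 0.71 [ 0.53  -0.251  0.002] [377. 181.]
top gauge 0.54 [ 0.539 -0.26   0.041] [383. 175.]
side lens 0.73 [0.308 0.165 0.018] [293. 169.]
side lens 0.66 [0.506 0.002 0.016] [349. 199.]
side cap_centre 0.74 [ 0.539 -0.263  0.04 ] [359. 248.]
side cap_centre 0.45 [0.488 0.01  0.087] [344. 178.]
side cap_centre 0.38 [ 0.614 -0.311  0.018] [387. 269.]
side holder_floor 0.96 [ 0.423 -0.139  0.009] [319. 227.]
side holder_floor 0.87 [ 0.345 -0.03   0.009] [297. 204.]
side holder_floor 0.67 [0.481 0.21  0.013] [344. 166.]
side cradle 0.78 [ 0.536 -0.264  0.009] [357. 258.]
side cradle 0.28 [0.506 0.003 0.018] [349. 198.]
side gauge_centre 0.78 [ 0.543 -0.263  0.043] [360. 248.]
side gauge_red_end 0.71 [0.486 0.008 0.088] [344. 178.]
side gauge_red_end 0.64 [ 0.538 -0.258  0.039] [358. 248.]
side camera 0.83 [0.306 0.17  0.015] [293. 169.]
side camera 0.66 [0.505 0.003 0.015] [349. 199.]
side cap 0.63 [ 0.538 -0.26   0.037] [358. 249.]
side cap 0.47 [0.484 0.014 0.085] [343. 178.]
side cap 0.41 [ 0.645 -0.253  0.013] [398. 256.]
side gauge 0.45 [ 0.545 -0.263  0.041] [361. 248.]
1.05
```

View pics/topc.png

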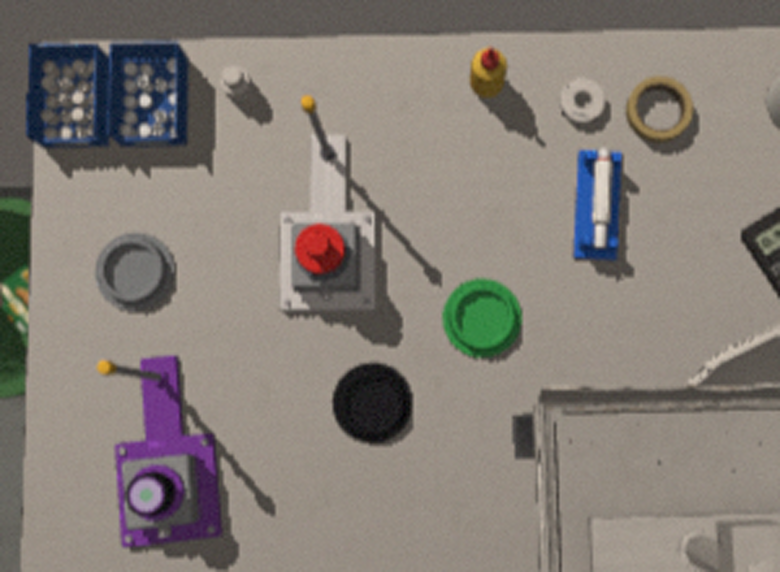

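View pics/sidec.png

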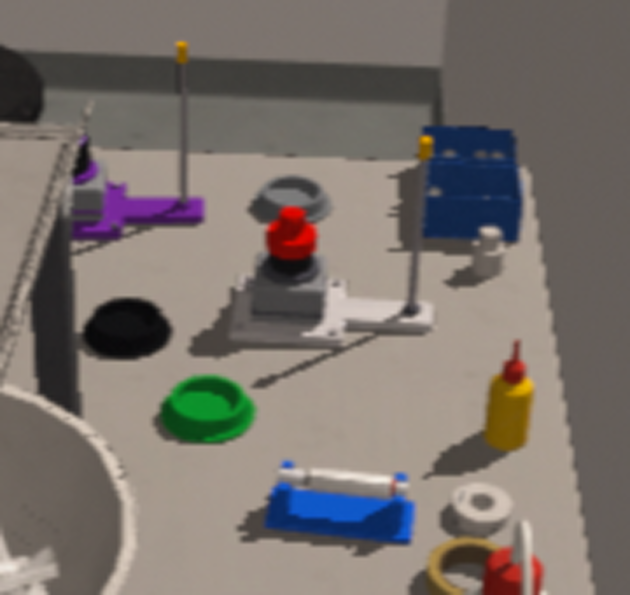

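```bash
cat >> h.py <<'E'
from scipy.spatial.transform import Rotation as Ro
def go(pos,yaw,rot0=None):
    """tool-frame shift (cm) and rotvec (deg) to world pos with tool straight down at yaw"""
    s=robot.observe(); R=Ro.from_euler("xyz",s["tool_rot"]); T=Ro.from_euler("xyz",[np.pi,0,yaw])
    print("shift",(R.inv().apply(np.array(pos)-s["tool_pos"])*100).round(2),"rot",(R.inv()*T).as_rotvec(degrees=True).round(2),"t",round(s["time"],2))
E
python3 - <<'E'
from h import *
tip=ray("top",(268.3,139.5),0.183); cap=ray("top",(274,196),0.1); 
ts=ray("side",(381.5,152),0.183)
print(tip,ts)
h=ray("top",(201.5,203.5),0.018);hs=ray("side",(343,168),0.018);print(h,hs)
for l in ["cap"]:
    m=robot.masks_of("top",l)[0]; 
    v,u=np.nonzero(m["mask"]); print(m["score"],u.mean(),v.mean(),u.min(),u.max(),v.min(),v.max())
p=robot.camera_params("wrist"); print("wcam",-p["R"].T@p["t"])
go((0.40,0.02,0.34),np.pi)
E
```

```text
[0.59329836 0.01427265 0.183     ] [0.59488811 0.00855963 0.183     ]
[0.47755886 0.2059046  0.018     ] [0.47762491 0.18738169 0.018     ]
0.6 272.96 195.61 264 282 186 205
wcam [0.11170433 0.51881434 0.38506178]
shift [-36.93 -36.99  -9.93] rot [ 1.000e-02  0.000e+00 -1.993e+01] t 1.1
```

```bash
python3 -m creep '[[[-46.3,-33.6,-9.9,0,0,-19.9,1],[-46.3,-33.6,-9.9,0,0,-19.9,1],[-46.3,-33.6,-9.9,0,0,-19.9,1],[-46.3,-33.6,-9.9,0,0,-19.9,1],[-46.3,-33.6,-9.9,0,0,-19.9,1],[-46.3,-33.6,-9.9,0,0,-19.9,1],[-46.3,-33.6,-9.9,0,0,-19.9,1],[-46.3,-33.6,-9.9,0,0,-19.9,1]]]'
python3 - <<'E'
from h import *
go((0.50,0.02,0.34),np.pi)
E
```

```text
time: 1.9
tool_pos: [0.3958, 0.1728, 0.3081]
tool_rot: [3.141, 0.001, 3.141]
contact_force: [1.2, 0.7, 0.1]
opening: 0.0916
shift [-10.43 -15.28  -3.19] rot [ 0.02  0.05 -0.03] t 1.9
```

```bash
python3 -m creep '[[[-10.4,-15.3,-3.2,0,0,0,1],[-10.4,-15.3,-3.2,0,0,0,1],[-10.4,-15.3,-3.2,0,0,0,1],[-10.4,-15.3,-3.2,0,0,0,1],[-10.4,-15.3,-3.2,0,0,0,1],[-10.4,-15.3,-3.2,0,0,0,1],[-10.4,-15.3,-3.2,0,0,0,1]]]'
python3 - <<'E'
from h import *
p=robot.camera_params("wrist")
im=robot.read_camera("wrist"); cv2.imwrite("pics/w1.png",im[:,:,::-1])
for l in ["cap","cap_centre"]:
    for r in robot.look_for("wrist",l)[:2]: print(l,r["score"],toworld("wrist",r["centre"],p))
for m in robot.masks_of("wrist","cap")[:2]:
    v,u=np.nonzero(m["mask"]); print(m["score"],u.mean(),v.mean(),u.min(),u.max(),v.min(),v.max())
go((0.483,0.013,0.105),np.pi)
E
```

```text
time: 2.6
tool_pos: [0.499, 0.0206, 0.3399]
tool_rot: [3.141, -0.0, -3.141]
contact_force: [-1.2, -0.3, 0.5]
opening: 0.0917
cap 0.71 [0.4845147  0.02001669 0.08574755]
cap_centre 0.85 [0.48492847 0.01821531 0.08689377]
cap_centre 0.3 [ 0.53724805 -0.24445983  0.04046645]
0.72 318.7797619047619 151.08258928571428 299 339 131 171
shift [ 1.65 -0.79 23.53] rot [0.03 0.06 0.08] t 2.8
```

View pics/w1.png

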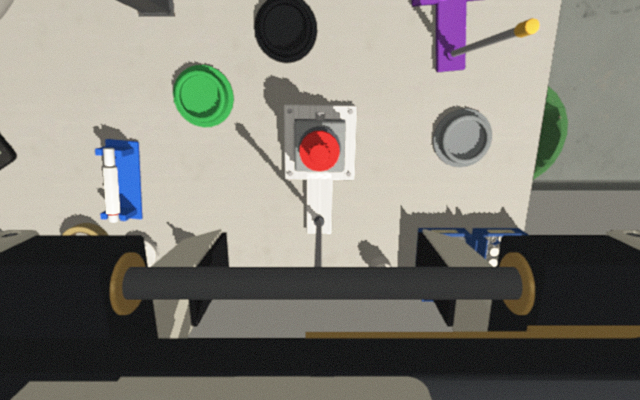

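Run:
```python
from h import *
im=cv2.imread("pics/w1.png")
a=cv2.resize(im[100:240,270:370],None,fx=4,fy=4,interpolation=cv2.INTER_CUBIC)
b=cv2.resize(im[130:230,90:150],None,fx=5.6,fy=5.6,interpolation=cv2.INTER_CUBIC)
cv2.imwrite("pics/w1c.png",np.hstack([a,b]))
hsv=cv2.cvtColor(im,cv2.COLOR_BGR2HSV)
m=((hsv[...,0]<8)|(hsv[...,0]>172))&(hsv[...,1]>150)&(hsv[...,2]>60)
m[:, :280]=0; m[:,360:]=0; m[200:]=0
c=max(cv2.findContours(m.astype(np.uint8),0,2)[0],key=cv2.contourArea)
e=cv2.fitEllipse(c); print(e)
p=robot.camera_params("wrist")
for z in (.073,.088,.0805): print(z,ray("wrist",e[0],z,p))
# holder: outer circle ellipse
g=((hsv[...,1]<40)&(hsv[...,2]<170));
```

```text
((318.9469299316406, 150.3594512939453), (38.70378494262695, 39.47307205200195), 172.85447692871094)
0.073 [0.48577695 0.01881876 0.073     ]
0.088 [0.4836575  0.01892312 0.088     ]
0.0805 [0.48471723 0.01887094 0.0805    ]
```

View pics/w1c.png

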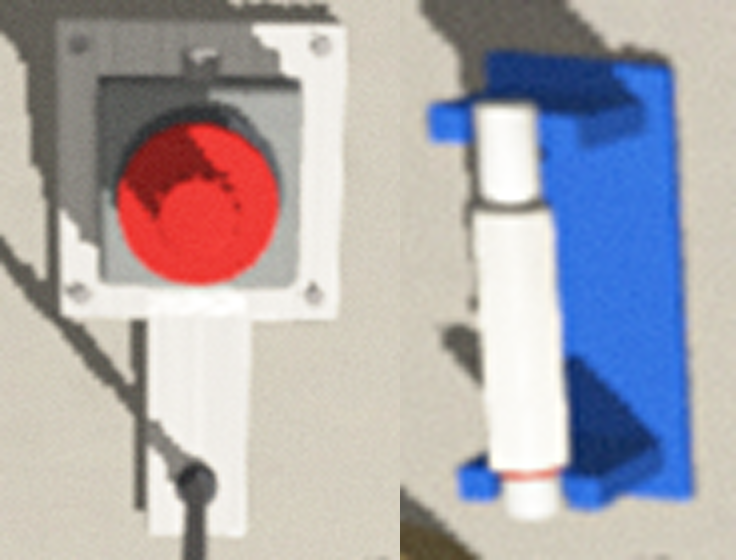

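Run:
```python
from h import *
p=robot.camera_params("wrist")
print("knob",ray("wrist",(320,153.7),.108,p)); print("postfoot",ray("wrist",(318.8,219.5),.012,p))
for nm,uv,z in [("gauge grey end",(90+507/5.6,130+105/5.6),.043),("gauge red end",(90+530/5.6,130+515/5.6),.04),("hexmid a",(90+516/5.6,130+208/5.6),.043),("hexend b",(90+529/5.6,130+470/5.6),.043)]:
    print(nm,ray("wrist",uv,z,p))
print("holder mouth", ray("wrist",(463,135.5),.018,p))
go((0.484,0.0185,0.18),np.pi)
```

```text
knob [0.48443428 0.02019564 0.108     ]
postfoot [0.59292793 0.01815981 0.012     ]
gauge grey end [ 0.48829957 -0.15548381  0.043     ]
gauge red end [ 0.58690238 -0.16143531  0.04      ]
hexmid a [ 0.5117736  -0.15588539  0.043     ]
hexend b [ 0.57457017 -0.15929533  0.043     ]
holder mouth [0.47360175 0.20817501 0.018     ]
shift [ 1.54 -0.24 16.03] rot [0.03 0.06 0.08] t 2.8
```

```bash
python3 -m creep '[[[1.5,-0.2,16,0,0,0,1],[1.5,-0.2,16,0,0,0,1],[1.5,-0.2,16,0,0,0,1],[1.5,-0.2,16,0,0,0,1],[1.5,-0.2,16,0,0,0,1],[1.5,-0.2,16,0,0,0,1]]]'
python3 - <<'E'
from h import *
p=robot.camera_params("wrist")
im=robot.read_camera("wrist"); cv2.imwrite("pics/w2.png",im[:,:,::-1])
im=robot.read_camera("side"); cv2.imwrite("pics/s2.png",cv2.resize(im[100:250,260:440,::-1],None,fx=3.5,fy=3.5))
print(p)
go((0.484,0.0185,0.105),np.pi)
E
```

```text
time: 3.4
tool_pos: [0.4861, 0.0189, 0.1826]
tool_rot: [3.142, 0.005, -3.14]
contact_force: [-0.0, 1.1, 0.9]
opening: 0.092
{'camera_matrix': array([[351.06721522,   0.        , 321.88688247],
       [  0.        , 351.06721522, 195.21511975],
       [  0.        ,   0.        ,   1.        ]]), 'R': array([[-2.41624451e-03,  9.99996846e-01,  6.84672931e-04],
       [ 9.63394792e-01,  2.14425831e-03,  2.68078117e-01],
       [ 2.68075804e-01,  1.30735262e-03, -9.63396935e-01]]), 't': array([-0.01905719, -0.4863584 ,  0.20355716])}
shift [ 0.26 -0.03  7.77] rot [-0.    0.34  0.09] t 3.5
```

View pics/w2.png

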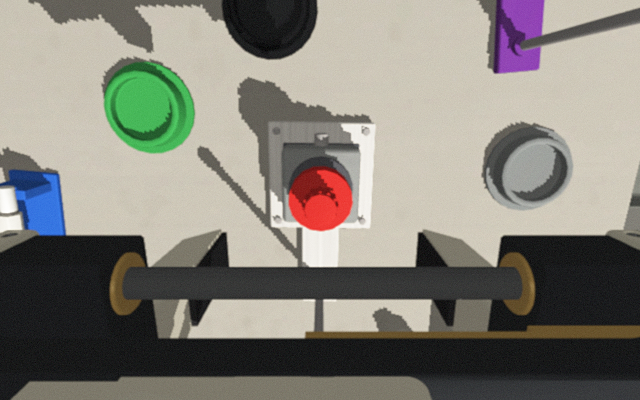

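View pics/s2.png

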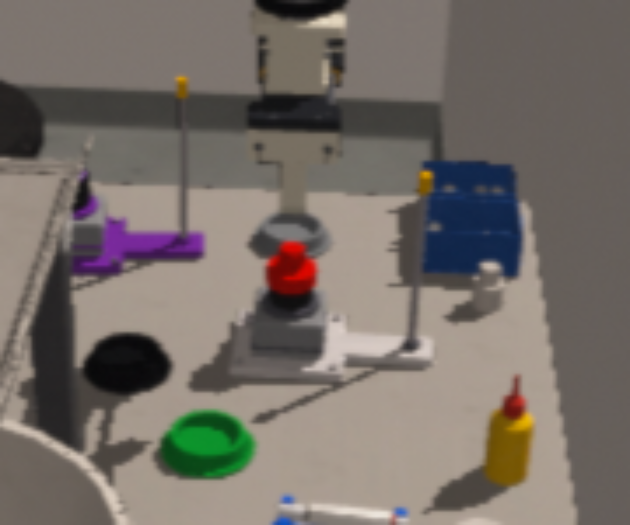

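Run:
```python
from h import *
im=cv2.imread("pics/w2.png")
hsv=cv2.cvtColor(im,cv2.COLOR_BGR2HSV)
m=((hsv[...,0]<8)|(hsv[...,0]>172))&(hsv[...,1]>150)&(hsv[...,2]>60)
m[:, :270]=0; m[:,370:]=0; m[233:]=0
c=max(cv2.findContours(m.astype(np.uint8),0,2)[0],key=cv2.contourArea)
e=cv2.fitEllipse(c); print(e)
p=robot.camera_params("wrist")
for z in (.073,.088): print(z,ray("wrist",e[0],z,p))
print("knob",ray("wrist",(320.5,204.5),.108,p))
print("post",ray("wrist",(319,299),.15,p))
go((0.4845,0.0187,0.105),np.pi)
```

```text
((319.9892578125, 198.14015197753906), (62.43596267700195, 63.199527740478516), 174.0303955078125)
0.073 [0.48700998 0.01861761 0.073     ]
0.088 [0.4826847  0.01868406 0.088     ]
knob [0.48122858 0.01910863 0.108     ]
post [0.52457744 0.01844064 0.15      ]
shift [ 0.21 -0.01  7.77] rot [-0.    0.34  0.09] t 3.5
```

```bash
python3 -m creep '[[[0.25,0,4,0,0.3,0,1],[0.25,0,6.5,0,0.3,0,1],[0.25,0,7.7,0,0.3,0,1],[0.25,0,7.7,0,0.3,0,1],[0.25,0,7.7,0,0.3,0,1]]]'
python3 - <<'E'
from h import *
im=robot.read_camera("side"); cv2.imwrite("pics/s3.png",cv2.resize(im[130:230,300:400,::-1],None,fx=5,fy=5))
go((0.484,0.0187,0.105),np.pi)
E
```

```text
time: 4.0
tool_pos: [0.4854, 0.0187, 0.1072]
tool_rot: [-3.141, 0.003, -3.14]
contact_force: [0.0, 0.6, -0.6]
opening: 0.092
shift [0.14 0.   0.23] rot [-0.03  0.22  0.09] t 4.05
```

View pics/s3.png

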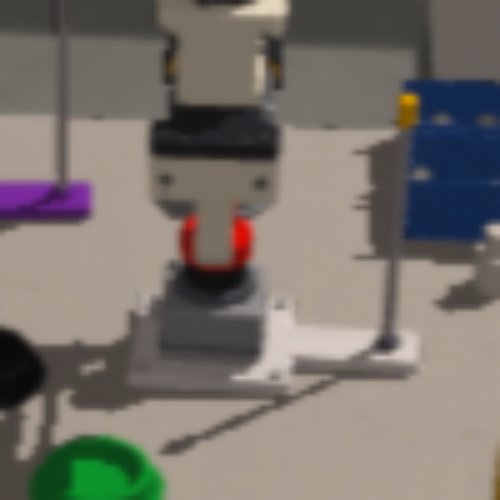

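```bash
python3 -m creep '[[[0.1,0,0.1,0,0.2,0,1],[0.1,0,0.1,0,0.2,0,-1],[0.1,0,0.1,0,0.2,0,-1],[0.1,0,0.1,0,0.2,0,-1],[0.1,0,0.1,0,0.2,0,-1],[0.1,0,0.1,0,0.2,0,-1],[0.1,0,0.1,0,0.2,0,-1],[0.1,0,0.1,0,0.2,0,-1]]]' 15
```

```text
time: 4.85
tool_pos: [0.4844, 0.0187, 0.1063]
tool_rot: [-3.141, 0.0, -3.14]
contact_force: [-0.5, -0.5, 0.1]
opening: 0.0403
```

```bash
python3 -m creep '[[[0,0,0,0,0,0,-1],[0,0,0,0,0,0,-1],[0,0,0,0,0,0,-1],[0,0,0,0,0,0,-1],[0,0,0,0,0,0,-1]]]' 15
```

```text
time: 5.35
tool_pos: [0.4844, 0.0186, 0.1063]
tool_rot: [-3.141, 0.0, -3.14]
contact_force: [-1.3, 0.2, -0.1]
opening: 0.021
```

```bash
python3 -m creep '[[[0,0,-0.2,0,0,0,-1],[0,0,-1,0,0,0,-1],[0,0,-2.5,0,0,0,-1],[0,0,-5,0,0,0,-1],[0,0,-7,0,0,0,-1],[0,0,-8,0,0,0,-1],[0,0,-8,0,0,0,-1]]]'
python3 - <<'E'
from h import *
im=robot.read_camera("side"); cv2.imwrite("pics/s4.png",cv2.resize(im[110:230,290:410,::-1],None,fx=4,fy=4))
im=robot.read_camera("wrist"); cv2.imwrite("pics/w4.png",im[:,:,::-1])
p=robot.camera_params("wrist"); print(robot.observe()["opening"])
for r in robot.look_for("wrist","holder_floor")[:4]: print(r["score"],toworld("wrist",r["centre"],p))
E
```

```text
time: 6.05
tool_pos: [0.4851, 0.0187, 0.1878]
tool_rot: [-3.141, 0.003, -3.14]
contact_force: [0.5, 0.7, -0.7]
opening: 0.0215
0.021519798330357887
0.75 [ 0.35545082 -0.02312103  0.01149764]
0.7 [ 0.42499344 -0.12986314  0.0036087 ]
0.59 [0.47401036 0.20774661 0.00741606]
0.16 [0.47515974 0.02330452 0.16748944]
```

View pics/s4.png

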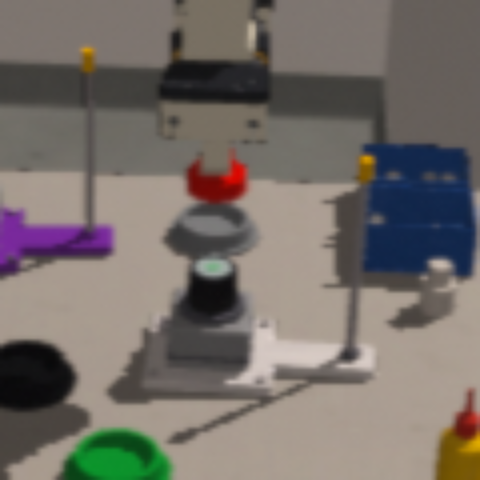

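View pics/w4.png

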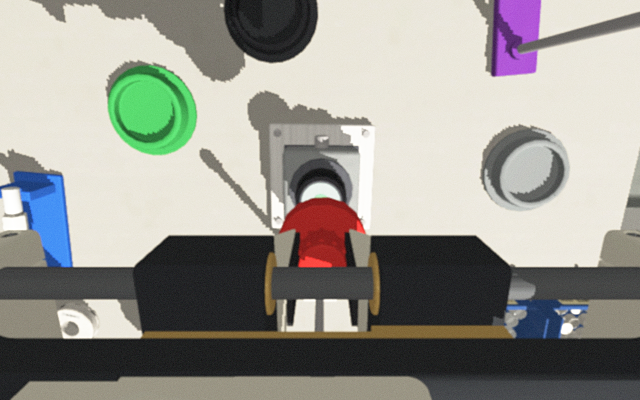

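```bash
python3 - <<'E'
from h import *
print("purple post tip",ray("top",(190.5,241),.183), "foot",ray("wrist",(515,48),.012))
im=cv2.imread("pics/top0.png"); print("bin corner",ray("top",(222,157),.05),ray("top",(162,157),.05))
go((0.4745,0.208,0.18),np.pi)
E
python3 -m creep '[[[1.05,19,0.7,0,0.2,0,-1],[1.05,19,0.7,0,0.2,0,-1],[1.05,19,0.7,0,0.2,0,-1],[1.05,19,0.7,0,0.2,0,-1],[1.05,19,0.7,0,0.2,0,-1],[1.05,19,0.7,0,0.2,0,-1],[1.05,19,0.7,0,0.2,0,-1]]]'
python3 - <<'E'
from h import *
print(robot.camera_params("wrist"))
im=robot.read_camera("wrist"); cv2.imwrite("pics/w5.png",im[:,:,::-1])
im=robot.read_camera("top"); cv2.imwrite("pics/t5.png",cv2.resize(im[130:280,150:330,::-1],None,fx=4,fy=4))
go((0.4745,0.208,0.18),np.pi)
E
```

```text
purple post tip [0.37200466 0.18145805 0.183     ] foot [0.3699553  0.18242077 0.012     ]
bin corner [0.59098481 0.14728326 0.05      ] [0.59400329 0.29905033 0.05      ]
shift [ 0.9  18.92  0.54] rot [-0.02 -0.08  0.09] t 6.2
time: 6.9
tool_pos: [0.4728, 0.2078, 0.1777]
tool_rot: [-3.141, -0.006, -3.141]
contact_force: [-0.1, 0.1, -0.6]
opening: 0.0217
{'camera_matrix': array([[351.06721522,   0.        , 321.88688247],
       [  0.        , 351.06721522, 195.21511975],
       [  0.        ,   0.        ,   1.        ]]), 'R': array([[-1.63453685e-03,  9.99998579e-01, -4.12565351e-04],
       [ 9.66355907e-01,  1.68565981e-03,  2.57203070e-01],
       [ 2.57203400e-01,  2.17229316e-05, -9.66357289e-01]]), 't': array([-0.20813673, -0.47198319,  0.20814621])}
shift [-0.13  0.05 -0.19] rot [-0.04 -0.31 -0.02] t 7.0
```

View pics/w5.png

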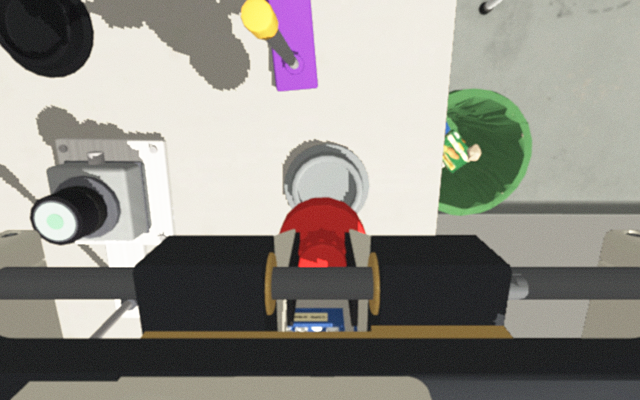

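View pics/t5.png

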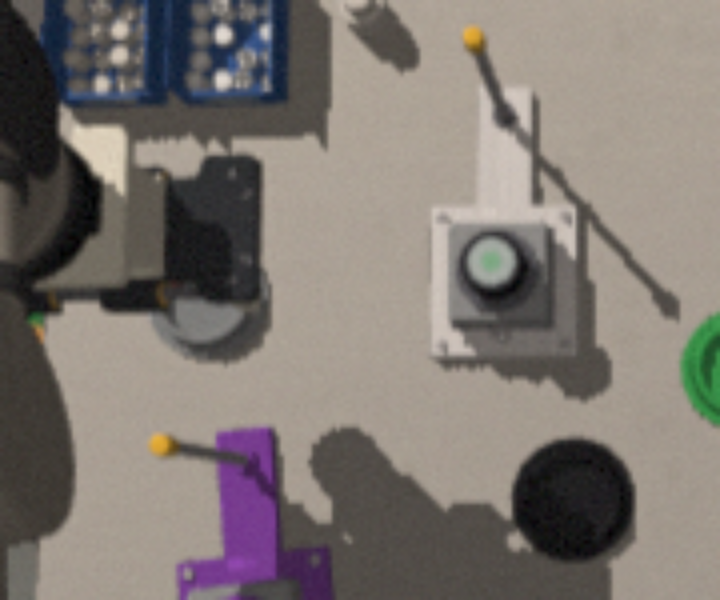

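```bash
cat >> h.py <<'E'
def circ(c,r,n=72):
    a=np.linspace(0,2*np.pi,n,endpoint=False); return np.c_[c[0]+r*np.cos(a),c[1]+r*np.sin(a),np.full(n,c[2])]
def draw(im,cam,pts,col,p=None):
    q=np.array([proj(cam,x,p) for x in pts]); cv2.polylines(im,[np.round(q*16).astype(np.int32)],True,col,1,cv2.LINE_AA,4)
E
python3 - <<'E'
from h import *
im=cv2.imread("pics/w5.png"); s=robot.observe(); t=s["tool_pos"]; R=Ro.from_euler("xyz",s["tool_rot"]).as_matrix()
def tc(dz,r,off=0): 
    c=circ((off,0,dz),r); return (R@c.T).T+t
draw(im,"wrist",tc(.0333,.023),(0,255,0)); draw(im,"wrist",tc(.0183,.023),(255,255,0))
draw(im,"wrist",circ((.474,.208,.018),.026),(255,0,255)); draw(im,"wrist",circ((.474,.208,.018),.034),(0,0,255));
cv2.imwrite("pics/w5d.png",cv2.resize(im[120:300,250:400],None,fx=3.3,fy=3.3,interpolation=cv2.INTER_CUBIC))
E
```

```text
(no output)
```

View pics/w5d.png

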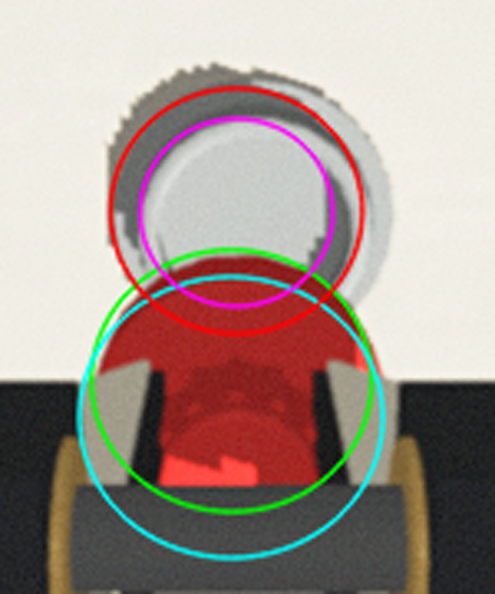

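```bash
python3 -m creep '[[[0,0,-0.3,0,0,8,-1],[0,0,-0.3,0,0,16,-1],[0,0,-0.3,0,0,24,-1],[0,0,-0.3,0,0,32,-1],[0,0,-0.3,0,0,40,-1],[0,0,-0.3,0,0,48,-1],[0,0,-0.3,0,0,56,-1],[0,0,-0.3,0,0,60,-1]]]'
python3 -c "
from h import *
print(robot.observe()['qpos'])"
```

```text
time: 7.8
tool_pos: [0.4735, 0.2062, 0.1812]
tool_rot: [-3.137, -0.002, 2.087]
contact_force: [-0.8, -0.7, -1.3]
opening: 0.0215
[ 2.61866059e-01  3.85882043e-01  1.63372044e+00  7.39458885e-04
  1.12733638e+00 -2.54728476e-01]
```

```bash
python3 -m creep '[[[0,0,0,0,0,8.5,-1],[0,0,0,0,0,17,-1],[0,0,0,0,0,25.5,-1],[0,0,0,0,0,34,-1],[0,0,0,0,0,42.5,-1],[0,0,0,0,0,51,-1],[0,0,0,0,0,59.5,-1],[0,0,0,0,0,62,-1]]]'
python3 -c "
from h import *
go((0.4745,0.208,0.12),0)"
```

```text
time: 8.6
tool_pos: [0.4738, 0.2049, 0.1813]
tool_rot: [-3.138, 0.004, 0.998]
contact_force: [-0.5, -0.5, -1.0]
opening: 0.0213
shift [ 0.32 -0.08  6.13] rot [-0.11  0.3  57.18] t 8.6
```

```bash
python3 -m creep '[[[0.3,0,1,0,0,8.5,-1],[0.3,0,3,0,0,17,-1],[0.3,0,4.5,0,0,25.5,-1],[0.3,0,6,0,0,34,-1],[0.3,0,6,0,0,42.5,-1],[0.3,0,6,0,0,51,-1],[0.3,0,6,0,0,57,-1],[0.3,0,6,0,0,57.2,-1]]]'
python3 - <<'E'
from h import *
im=robot.read_camera("wrist"); cv2.imwrite("pics/w6.png",im[:,:,::-1])
im=im[:,:,::-1].copy()
s=robot.observe(); t=s["tool_pos"]; print(t,s["tool_rot"]);R=Ro.from_euler("xyz",s["tool_rot"]).as_matrix()
def tc(dz,r,off=0): 
    c=circ((off,0,dz),r); return (R@c.T).T+t
draw(im,"wrist",tc(.0333,.023),(0,255,0)); draw(im,"wrist",tc(.0183,.023),(255,255,0))
draw(im,"wrist",circ((.474,.208,.018),.026),(255,0,255)); draw(im,"wrist",circ((.474,.208,.018),.034),(0,0,255));
cv2.imwrite("pics/w6d.png",cv2.resize(im[120:300,240:410],None,fx=3.3,fy=3.3,interpolation=cv2.INTER_CUBIC))
go((0.4745,0.208,0.12),0)
E
```

```text
time: 9.4
tool_pos: [0.4754, 0.2063, 0.1213]
tool_rot: [3.141, 0.005, -0.003]
contact_force: [0.5, -0.3, 0.3]
opening: 0.0215
[0.47538799 0.20644758 0.12133957] [ 3.14075442e+00  5.19574931e-03 -5.53936486e-05]
shift [-0.09 -0.16  0.13] rot [ 0.05  0.3  -0.  ] t 9.45
```

View pics/w6.png

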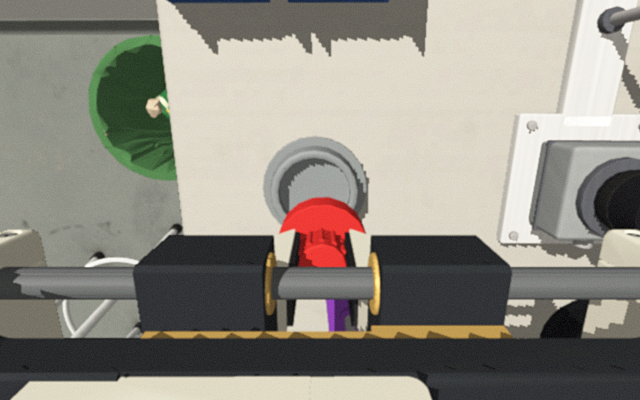

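View pics/w6d.png

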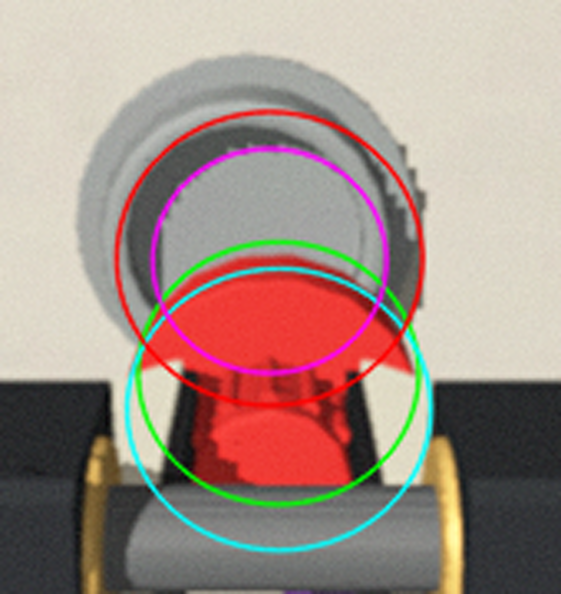

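Run:
```python
from h import *
p=robot.camera_params("wrist")
raw=cv2.imread("pics/w6.png")
out=[]
for c in [None,(.478,.2095),(.480,.211)]:
    im=cv2.resize(raw[125:245,250:385],None,fx=4.2,fy=4.2,interpolation=cv2.INTER_CUBIC)
    if c:
        for r,z,col in [(.04,.003,(255,0,0)),(.034,.018,(0,0,255)),(.026,.018,(255,0,255)),(.0265,.008,(0,255,0))]:
            q=np.array([proj("wrist",x,p) for x in circ((*c,z),r)]); q=(q-[250,125]+.5)*4.2-.5
            cv2.polylines(im,[np.round(q*16).astype(np.int32)],True,col,1,cv2.LINE_AA,4)
    out.append(im[:,:567])
cv2.imwrite("pics/w6e.png",cv2.resize(np.hstack(out[:2]),None,fx=.7,fy=.7)); cv2.imwrite("pics/w6f.png",cv2.resize(np.hstack([out[0],out[2]]),None,fx=.7,fy=.7))
```

```text
(no output)
```

View pics/w6e.png

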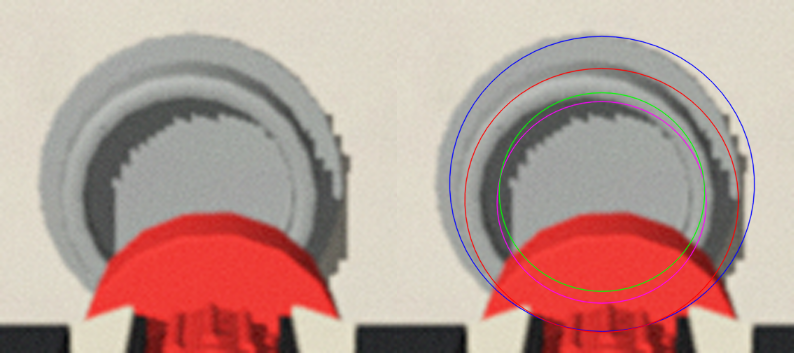

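View pics/w6f.png

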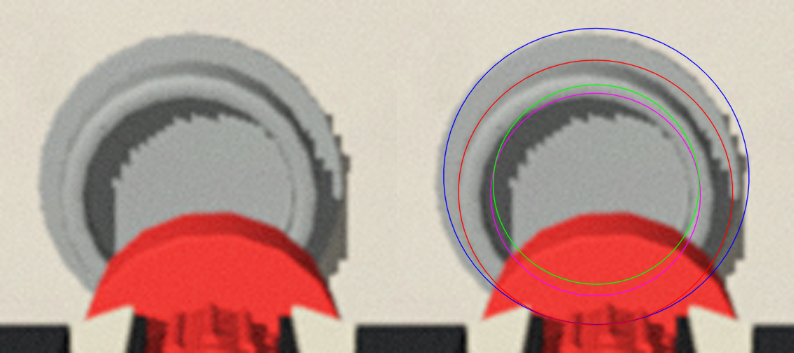

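```bash
python3 -m creep '[[[0.2,-0.45,2,0,0.3,0,-1],[0.2,-0.45,4,0,0.3,0,-1],[0.2,-0.45,5.5,0,0.3,0,-1],[0.2,-0.45,6.1,0,0.3,0,-1],[0.2,-0.45,6.1,0,0.3,0,-1],[0.2,-0.45,6.1,0,0.3,0,-1]]]'
python3 - <<'E'
from h import *
im=robot.read_camera("wrist")[:,:,::-1].copy(); cv2.imwrite("pics/w7.png",im)
sd=robot.read_camera("side")[:,:,::-1]; tp=robot.read_camera("top")[:,:,::-1]
cv2.imwrite("pics/st7.png",np.hstack([cv2.resize(sd[130:190,310:380],None,fx=5.5,fy=5.5,interpolation=cv2.INTER_CUBIC),cv2.resize(tp[175:235,165:235],None,fx=5.5,fy=5.5,interpolation=cv2.INTER_CUBIC)]))
s=robot.observe(); t=s["tool_pos"]; print(t,s["tool_rot"])
cv2.imwrite("pics/w7c.png",cv2.resize(im[120:310,230:410],None,fx=3.1,fy=3.1,interpolation=cv2.INTER_CUBIC))
E
```

```text
time: 10.05
tool_pos: [0.4776, 0.2108, 0.0609]
tool_rot: [3.141, -0.001, 0.0]
contact_force: [-0.6, 0.6, -0.0]
opening: 0.0217
[0.47760252 0.21100626 0.06114311] [ 3.14118091e+00 -1.58510531e-03  2.92051268e-04]
```

View pics/w7c.png

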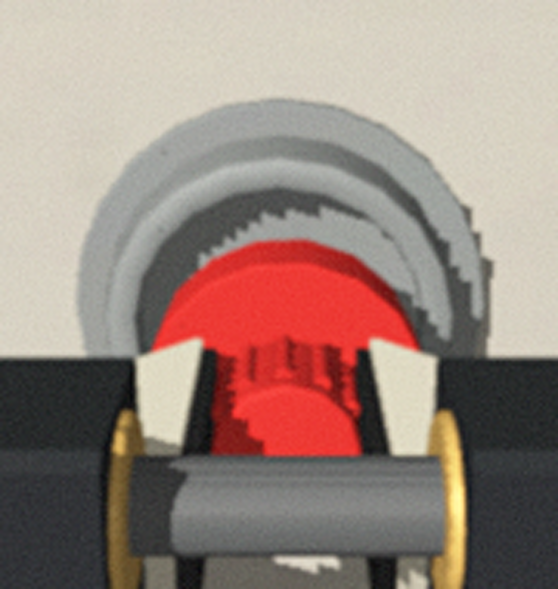

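View pics/st7.png

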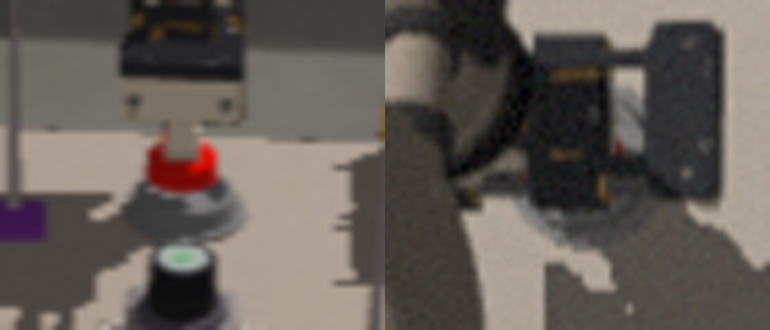

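Run:
```python
from h import *
p=robot.camera_params("wrist"); t=robot.observe()["tool_pos"]
f=lambda X:((proj("wrist",X,p)-[230,120]+.5)*3.1-.5).round(1)
z=t[2]-.0333
for dx in (-.002,0,.002): print(dx,"capfront",f((t[0]+.023+dx,t[1],z)),"mouth",f((t[0]+.026+dx,t[1],.018)),"rim34",f((t[0]+.034+dx,t[1],.018)),"foot",f((t[0]+.04+dx,t[1],.003)),f((t[0]+.04+dx,t[1],.0)))
```

```text
-0.002 capfront [292.3 238.6] mouth [292.  207.5] rim34 [292.1 163.2] foot [291.8 115.7] [291.7 113.2]
0 capfront [292.3 227.2] mouth [292.  196.5] rim34 [292.2 152. ] foot [291.8 105.1] [291.7 102.7]
0.002 capfront [292.3 215.7] mouth [292.1 185.5] rim34 [292.2 140.7] foot [291.8  94.4] [291.8  92.1]
```

Run:
```python
from h import *
a=cv2.imread("pics/side0.png")
sd=robot.read_camera("side")[:,:,::-1]; cv2.imwrite("pics/s7.png",sd)
t=robot.observe()["tool_pos"]
print("model cap col", proj("side",(t[0],t[1],t[2]-.026)), "holder model at same xy",proj("side",(t[0],t[1],.003)))
o=np.hstack([cv2.resize(x[140:185,320:370],None,fx=8,fy=8,interpolation=cv2.INTER_LANCZOS4) for x in (a,sd)])
cv2.imwrite("pics/s7c.png",o)
r=sd.astype(int); m=(r[...,2]>90)&(r[...,1]<60)
v,u=np.nonzero(m[140:185,320:370]); 
for row in np.unique(v): print(row+140,u[v==row].min()+320,u[v==row].max()+320,end="; ")
```

```text
model cap col [343.39854561 160.35283825] holder model at same xy [343.16294188 168.28801461]
157 337 347; 158 337 348; 159 337 348; 160 337 348; 161 337 348; 162 337 348; 163 337 348; 164 340 346;
```

View pics/s7c.png

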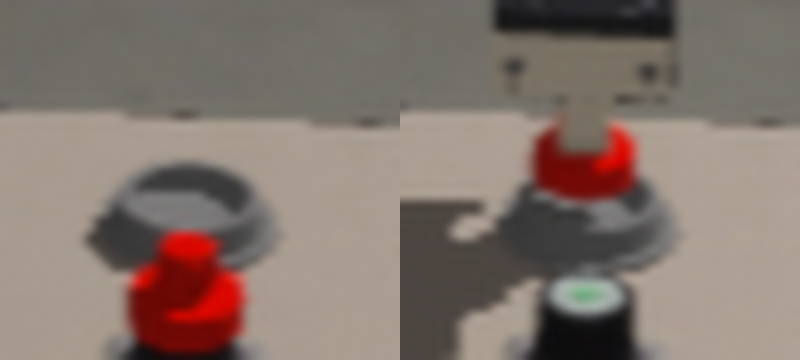

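Run:
```python
from h import *
p=robot.camera_params("side")
mx=lambda c: max(proj("side",x,p)[1] for x in circ(c,.023))
print("side0 skirt bottom row, obs 183.9:",mx((.4845,.0187,.073)))
t=robot.observe()["tool_pos"]
for z in (.0228,.0278,.0328): print(z,mx((t[0],t[1],z)),"obs 164.3-164.7")
import itertools
f=lambda X:((proj("wrist",X)-[230,120]+.5)*3.1-.5).round(1)
for dz in (-.0383,-.0333,-.0283): print(dz,f((t[0]+.023,t[1],t[2]+dz)),f((t[0]+.023,t[1],t[2]+dz+.015)), f((t[0]+.012,t[1],t[2]+dz+.015)), f((t[0]+.011,t[1],t[2]+dz+.035)))
# holder rows in side
for c in [(t[0],t[1])]:
    q=np.array([proj("side",x,p) for x in circ((*c,.018),.034)]);print("rim cols",q[:,0].min(),q[:,0].max(),q[:,1].min(),q[:,1].max())
    q=np.array([proj("side",x,p) for x in circ((*c,.018),.026)]);print("mouth cols",q[:,0].min(),q[:,0].max(),q[:,1].min(),q[:,1].max())
```

```text
side0 skirt bottom row, obs 183.9: 184.2662831763782
0.0228 166.7242743630376 obs 164.3-164.7
0.0278 165.47230962225626 obs 164.3-164.7
0.0328 164.21599991158578 obs 164.3-164.7
-0.0383 [292.3 219.8] [292.8 243.4] [292.6 308.4] [293.4 360.3]
-0.0333 [292.4 227.3] [292.9 252.1] [292.8 318.8] [293.6 373.6]
-0.0283 [292.6 235.1] [293.2 261.4] [293.  329.8] [293.8 387.9]
rim cols 333.58516968005836 352.96446294923186 159.82119516741815 169.54053571566448
mouth cols 335.8652901358471 350.6821128492123 160.9301530510202 168.36166391020953
```

```bash
python3 -m creep '[[[0.1,-0.05,0.5,0,0,0,-1],[0.1,-0.05,1,0,0,0,-1],[0.1,-0.05,1.4,0,0,0,-1],[0.1,-0.05,1.7,0,0,0,-1],[0.1,-0.05,1.9,0,0,0,-1],[0.1,-0.05,2.0,0,0,0,-1]]]'
python3 - <<'E'
from h import *
im=robot.read_camera("wrist")[:,:,::-1].copy()
cv2.imwrite("pics/w8c.png",cv2.resize(im[120:310,230:410],None,fx=3.1,fy=3.1,interpolation=cv2.INTER_CUBIC))
sd=robot.read_camera("side")[:,:,::-1]
cv2.imwrite("pics/s8c.png",cv2.resize(sd[130:190,310:380],None,fx=6,fy=6,interpolation=cv2.INTER_CUBIC))
E
```

```text
time: 10.85
tool_pos: [0.4784, 0.2114, 0.0412]
tool_rot: [3.141, -0.001, 0.0]
contact_force: [-2.7, -1.3, 10.4]
opening: 0.0216
```

View pics/w8c.png

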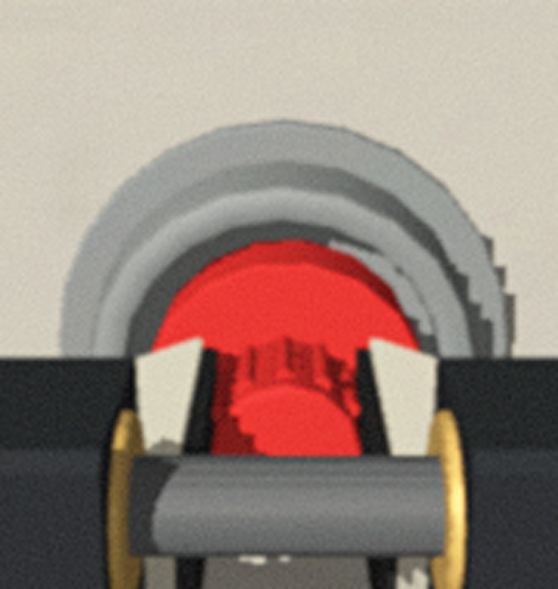

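View pics/s8c.png

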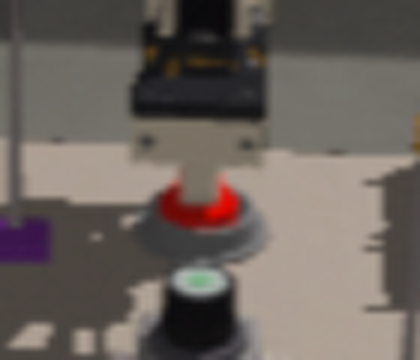

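```bash
python3 -m creep '[[[0,0,-0.05,0,0,0,-1],[0,0,-0.05,0,0,0,-0.3],[0,0,-0.05,0,0,0,0],[0,0,-0.05,0,0,0,0],[0,0,-0.05,0,0,0,0],[0,0,-0.05,0,0,0,0],[0,0,-0.05,0,0,0,0]]]'
python3 - <<'E'
from h import *
im=robot.read_camera("wrist")[:,:,::-1].copy()
cv2.imwrite("pics/w9c.png",cv2.resize(im[120:310,230:410],None,fx=3.1,fy=3.1,interpolation=cv2.INTER_CUBIC))
E
```

```text
time: 11.65
tool_pos: [0.4784, 0.2114, 0.0417]
tool_rot: [3.141, -0.001, 0.0]
contact_force: [-0.1, -0.4, -0.3]
opening: 0.046
```

View pics/w9c.png

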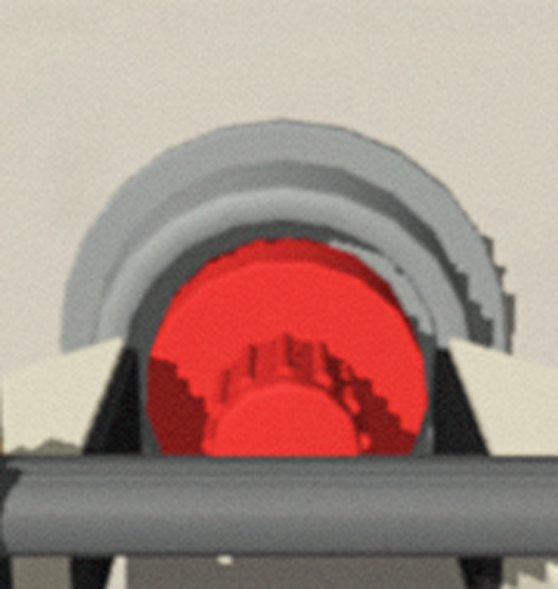

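```bash
python3 -m creep '[[[0,0,-1,0,0,0,0],[0,0,-4,0,0,0,0],[0,0,-9,0,0,0,0.5],[0,0,-14,0,0,0,1],[0,0,-18,0,0,0,1],[0,0,-18,0,0,0,1]]]'
python3 - <<'E'
from h import *
im=robot.read_camera("wrist")[:,:,::-1].copy()
cv2.imwrite("pics/w10c.png",cv2.resize(im[100:250,230:410],None,fx=3.1,fy=3.1,interpolation=cv2.INTER_CUBIC))
sd=robot.read_camera("side")[:,:,::-1]
cv2.imwrite("pics/s10c.png",cv2.resize(sd[130:190,310:380],None,fx=6,fy=6,interpolation=cv2.INTER_CUBIC))
E
```

```text
time: 12.3
tool_pos: [0.4809, 0.2124, 0.2286]
tool_rot: [-3.139, -0.013, 0.0]
contact_force: [0.6, 0.4, 0.1]
opening: 0.0734
```

View pics/w10c.png

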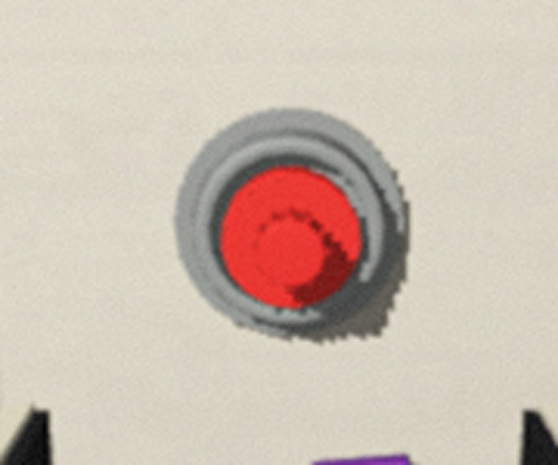

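View pics/s10c.png

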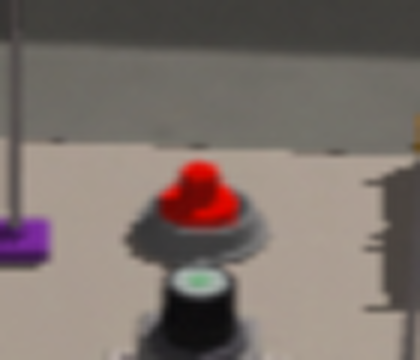

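```bash
python3 -m creep '[[[-0.2,19.3,-1,0,0,0,1],[-0.2,19.3,-1,0,0,0,1],[-0.2,19.3,-1,0,0,0,1],[-0.2,19.3,-1,0,0,0,1],[-0.2,19.3,-1,0,0,0,1],[-0.2,19.3,-1,0,0,0,1],[-0.2,19.3,-1,0,0,0,1]]]'
python3 - <<'E'
from h import *
p=robot.camera_params("wrist")
im=robot.read_camera("wrist")[:,:,::-1].copy(); cv2.imwrite("pics/w11.png",im); np.save("p11.npy",p,allow_pickle=True)
for r in robot.look_for("wrist","lens")[:2]: print(r["score"],toworld("wrist",r["centre"],p),proj("wrist",toworld("wrist",r["centre"],p),p))
s=robot.observe();print(s["tool_pos"],s["tool_rot"],s["qvel"].round(3))
E
```

```text
time: 13.1
tool_pos: [0.4758, 0.0194, 0.232]
tool_rot: [-3.141, -0.001, 0.001]
contact_force: [0.0, -0.2, 0.6]
opening: 0.0919
0.91 [0.29594503 0.14935281 0.00794831] [214.63484897 314.9576851 ]
0.66 [0.511669   0.01538619 0.0106131 ] [327.22225048 133.80988426]
[0.47603087 0.01985706 0.23236658] [-3.14115999e+00 -2.23296048e-03  2.24921491e-03] [ 0.002 -0.004 -0.005 -0.001  0.001 -0.002]
```

View pics/w11.png

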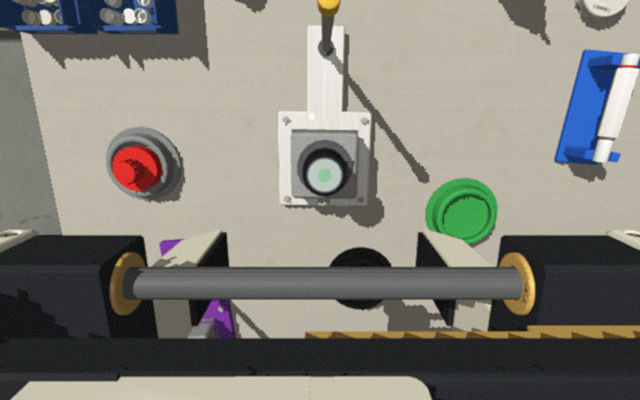

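Run:
```python
from h import *
im=cv2.imread("pics/w11.png"); p=robot.camera_params("wrist")
o=cv2.resize(im[130:215,275:375],None,fx=5,fy=5,interpolation=cv2.INTER_CUBIC)
cv2.imwrite("pics/w11c.png",np.hstack([o,cv2.resize(im[40:165,555:640],(289,425),interpolation=cv2.INTER_CUBIC)]))
print("lens",ray("wrist",(324.5,175),.085,p)); print("foot",ray("wrist",(326,48),.01,p)); print("tip",ray("wrist",(328,2.5),.183,p))
print("gauge red end",ray("wrist",(631,58),.043,p),"grey",ray("wrist",(602,158),.043,p))
```

```text
lens [0.48445403 0.01890448 0.085     ]
foot [0.59451584 0.01753018 0.01      ]
tip [0.59286626 0.01828948 0.183     ]
gauge red end [ 0.58266495 -0.25361253  0.043     ] grey [ 0.49299515 -0.24691628  0.043     ]
```

View pics/w11c.png

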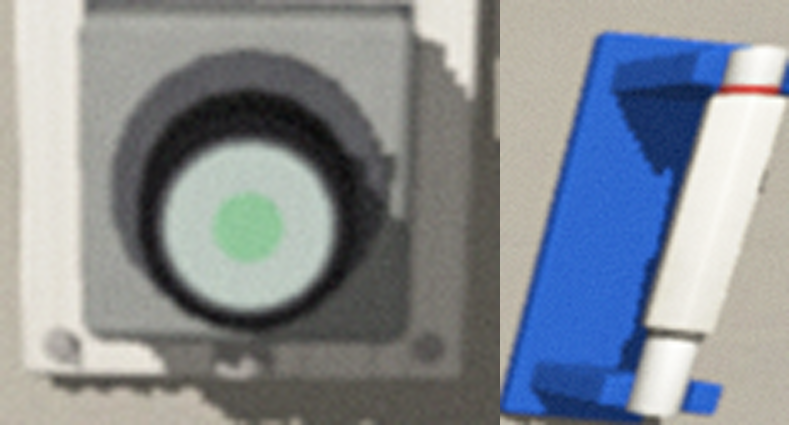

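```bash
python3 -m creep '[[[4.4,27.2,0,0,0,4,1],[4.4,27.2,0,0,0,4,1],[4.4,27.2,0,0,0,4,1],[4.4,27.2,0,0,0,4,1],[4.4,27.2,3,0,0,4,1],[4.4,27.2,3,0,0,4,1],[4.4,27.2,3,0,0,4,1],[4.4,27.2,3,0,0,4,1]]]'
python3 - <<'E'
from h import *
p=robot.camera_params("wrist")
im=robot.read_camera("wrist")[:,:,::-1].copy(); cv2.imwrite("pics/w12.png",im)
s=robot.observe();print(s["tool_pos"],s["tool_rot"],s["qvel"].round(3))
for l in ["gauge","gauge_centre","gauge_red_end"]:
  for r in robot.look_for("wrist",l)[:1]: print(l,r["score"],toworld("wrist",r["centre"],p),proj("wrist",toworld("wrist",r["centre"],p),p))
E
```

```text
time: 14.0
tool_pos: [0.5208, -0.251, 0.2016]
tool_rot: [-3.14, -0.001, -0.067]
contact_force: [0.4, 0.3, 0.4]
opening: 0.092
[ 0.52100477 -0.25053923  0.20224849] [-3.14026014e+00 -1.65717736e-03 -6.60746807e-02] [ 0.013 -0.021  0.002 -0.001  0.001 -0.002]
gauge 0.69 [ 0.54199097 -0.24991141  0.04364032] [320.61907572 157.87244814]
gauge_centre 0.61 [ 0.54117129 -0.25596472  0.04135439] [327.60645261 157.92352244]
gauge_red_end 0.93 [ 0.53956433 -0.25114421  0.04002761] [322.22805566 159.84683212]
```

View pics/w12.png

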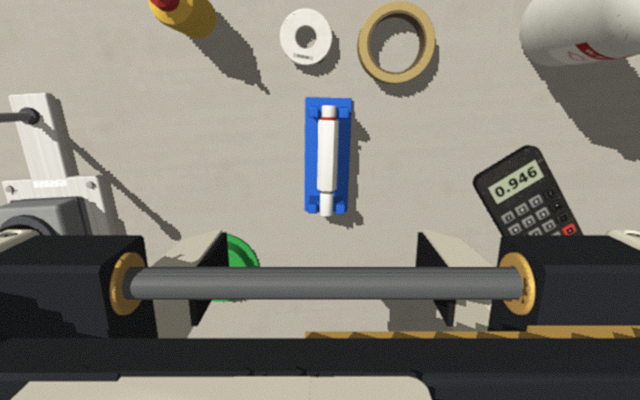

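Run:
```python
from h import *
im=cv2.imread("pics/w12.png")
cv2.imwrite("pics/w12c.png",cv2.resize(im[90:225,295:365],None,fx=4.4,fy=4.4,interpolation=cv2.INTER_CUBIC))
```

```text
(no output)
```

View pics/w12c.png

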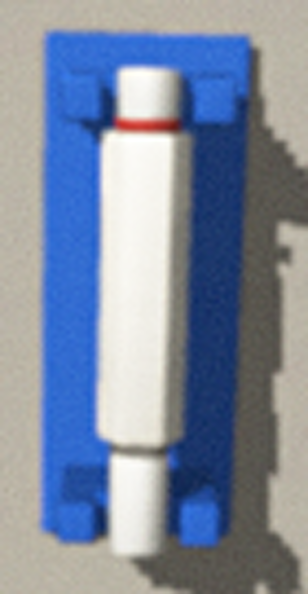

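Run:
```python
from h import *
f=lambda u,v,z: ray("wrist",(295+u/4.4,90+v/4.4),z)
a=f(150,70,.04);b=f(136,555,.04);c=f(147,131,.035);d=f(141,440,.035)
print(a,b,"mid",(a+b)/2,"len",np.linalg.norm(a-b),"yaw",np.degrees(np.arctan2(*(a-b)[[1,0]])))
print(c,d,"len",np.linalg.norm(c-d),"yaw",np.degrees(np.arctan2(*(c-d)[[1,0]])))
e=(c-d)/np.linalg.norm(c-d); print("centre from handle",c-.037*e,d+.025*e)
g=f(148,35,.006);h=f(135,535,.006); print("cradle",(g+h)/2)
for y in (-5.0,): go((0.5385,-0.2545,0.10),np.radians(y))
```

```text
[ 0.58574221 -0.25964637  0.04      ] [ 0.48747784 -0.25087016  0.04      ] mid [ 0.53661002 -0.25525827  0.04      ] len 0.09865550197604797 yaw -5.103667728867153
[ 0.57399562 -0.25844836  0.035     ] [ 0.51098502 -0.25341954  0.035     ] len 0.06321095964150768 yaw -4.563049890277435
centre from handle [ 0.5371129  -0.25550478  0.035     ] [ 0.53590578 -0.25540845  0.035     ]
cradle [ 0.5366462  -0.25541919  0.006     ]
shift [ 1.72  0.29 10.32] rot [-0.02 -0.18  1.26] t 14.2
```

```bash
python3 -m creep '[[[1.54,0.37,4,0,0,1.1,1],[1.54,0.37,8,0,0,1.1,1],[1.54,0.37,11.5,0,0,1.1,1],[1.54,0.37,14,0,0,1.1,1],[1.54,0.37,15.8,0,0,1.1,1],[1.54,0.37,16.8,0,0,1.1,0.4],[1.54,0.37,17.1,0,0,1.1,0],[1.54,0.37,17.1,0,0,1.1,0]]]'
python3 - <<'E'
from h import *
im=robot.read_camera("wrist")[:,:,::-1].copy(); cv2.imwrite("pics/w13.png",im[100:400])
sd=robot.read_camera("side")[:,:,::-1]
cv2.imwrite("pics/s13c.png",cv2.resize(sd[200:280,310:410],None,fx=5,fy=5,interpolation=cv2.INTER_CUBIC))
go((0.5367,-0.2554,0.030),np.radians(-4.8)); s=robot.observe();print(s["tool_pos"],s["contact_force"],s["opening"])
E
```

```text
time: 15.0
tool_pos: [0.5373, -0.255, 0.0328]
tool_rot: [3.142, -0.004, -0.084]
contact_force: [0.2, -0.4, 0.5]
opening: 0.0725
shift [-0.09  0.01  0.34] rot [ 0.04 -0.29 -0.03] t 15.1
[ 0.53756392 -0.25540407  0.03337257] [0.07948746 0.58830123 0.25298731] 0.06409747178631513
```

View pics/w13.png

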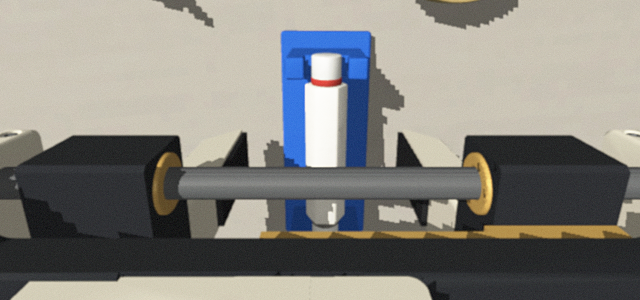

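View pics/s13c.png

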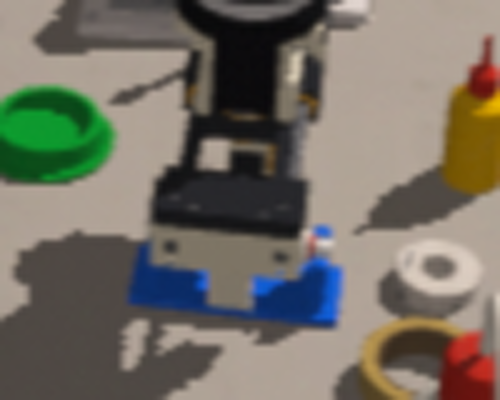

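```bash
python3 -m creep '[[[-0.05,0,0.3,0,-0.2,0,0],[-0.05,0,0.3,0,-0.2,0,-1],[-0.05,0,0.3,0,-0.2,0,-1],[-0.05,0,0.3,0,-0.2,0,-1],[-0.05,0,0.3,0,-0.2,0,-1],[-0.05,0,0.3,0,-0.2,0,-1],[-0.05,0,0.3,0,-0.2,0,-1],[-0.05,0,0.3,0,-0.2,0,-1]]]' 35
python3 -m creep '[[[0,0,0,0,0,0,-1],[0,0,0,0,0,0,-1],[0,0,0,0,0,0,-1]]]'
python3 -c "
from h import *
go((0.5367,-0.2554,0.25),0)"
```

```text
time: 15.9
tool_pos: [0.5371, -0.2554, 0.0305]
tool_rot: [3.141, -0.002, -0.084]
contact_force: [-0.4, -0.8, 0.9]
opening: 0.0156
time: 16.2
tool_pos: [0.5371, -0.2555, 0.0305]
tool_rot: [3.141, -0.002, -0.084]
contact_force: [-0.2, -0.2, -0.4]
opening: 0.0161
shift [-1.000e-02  2.000e-02 -2.195e+01] rot [ 0.05 -0.09 -4.83] t 16.2
```

```bash
python3 -m creep '[[[0,0,-0.2,0,0,0,-1],[0,0,-1,0,0,0,-1],[0,0,-3,0,0,0,-1],[0,0,-7,0,0,0,-1],[0,0,-12,0,0,0,-1],[0,0,-17,0,0,0,-1],[0,0,-21,0,0,0,-1],[0,0,-22,0,0,0,-1]]]'
python3 - <<'E'
from h import *
im=robot.read_camera("wrist")[:,:,::-1].copy(); cv2.imwrite("pics/w14.png",im)
sd=robot.read_camera("side")[:,:,::-1]
cv2.imwrite("pics/s14c.png",cv2.resize(sd[140:280,300:420],None,fx=4,fy=4,interpolation=cv2.INTER_CUBIC))
s=robot.observe();print(s["tool_pos"],s["contact_force"],s["torque"],s["opening"]); go((.4844,.0187,.25),0)
E
```

```text
time: 17.0
tool_pos: [0.5382, -0.2561, 0.2567]
tool_rot: [3.136, -0.01, -0.084]
contact_force: [0.0, 0.2, -1.4]
opening: 0.0158
[ 0.53718763 -0.25545814  0.25248669] [ 0.13570752  0.1109489  -3.06401764] [-0.02104172  0.16352338  0.00474525] 0.01619082827329775
shift [ -7.57 -26.88   0.14] rot [ 0.16 -0.28 -4.83] t 17.1
```

View pics/w14.png

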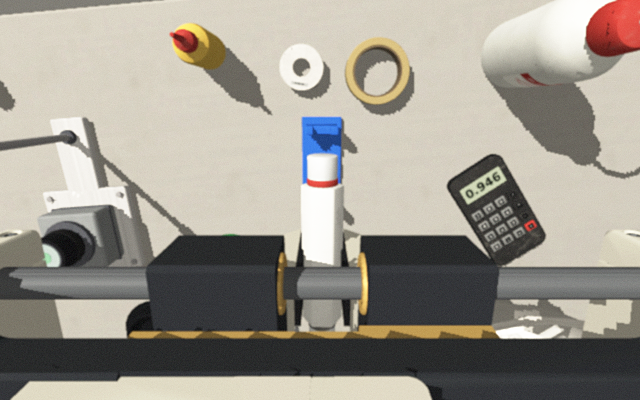

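View pics/s14c.png

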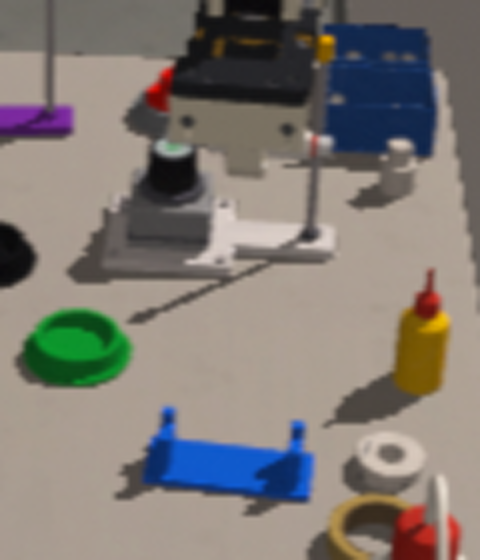

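```bash
python3 -m creep '[[[-7.6,-26.9,0,0.1,-0.2,-4.8,-1],[-7.6,-26.9,0,0.1,-0.2,-4.8,-1],[-7.6,-26.9,0,0.1,-0.2,-4.8,-1],[-7.6,-26.9,0,0.1,-0.2,-4.8,-1],[-7.6,-26.9,0,0.1,-0.2,-4.8,-1],[-7.6,-26.9,0,0.1,-0.2,-4.8,-1],[-7.6,-26.9,0,0.1,-0.2,-4.8,-1],[-7.6,-26.9,0,0.1,-0.2,-4.8,-1]]]'
python3 - <<'E'
from h import *
im=robot.read_camera("wrist")[:,:,::-1].copy(); cv2.imwrite("pics/w15.png",im)
sd=robot.read_camera("side")[:,:,::-1]
cv2.imwrite("pics/s15c.png",cv2.resize(sd[120:220,300:420],None,fx=5,fy=5,interpolation=cv2.INTER_CUBIC))
s=robot.observe();print(s["tool_pos"],s["tool_rot"]); go((.4844,.0187,.1805),0)
E
```

```text
time: 17.9
tool_pos: [0.4832, 0.0194, 0.2497]
tool_rot: [3.14, 0.002, 0.001]
contact_force: [0.7, -0.4, -1.9]
opening: 0.0163
[0.48380674 0.01824166 0.25019856] [ 3.14039616e+00  8.76712132e-04 -1.07063431e-03]
shift [ 0.07 -0.05  6.97] rot [ 0.07  0.05 -0.06] t 18.0
```

View pics/w15.png

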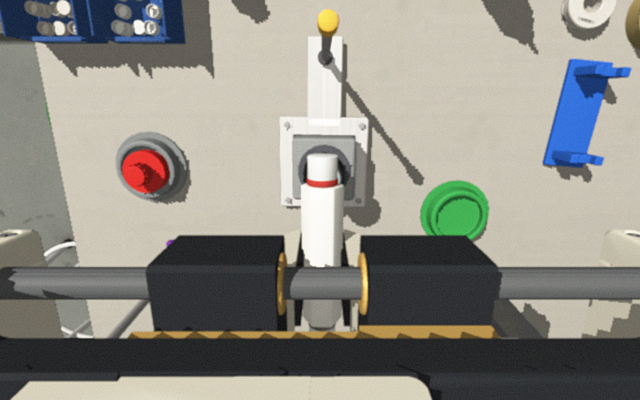

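View pics/s15c.png

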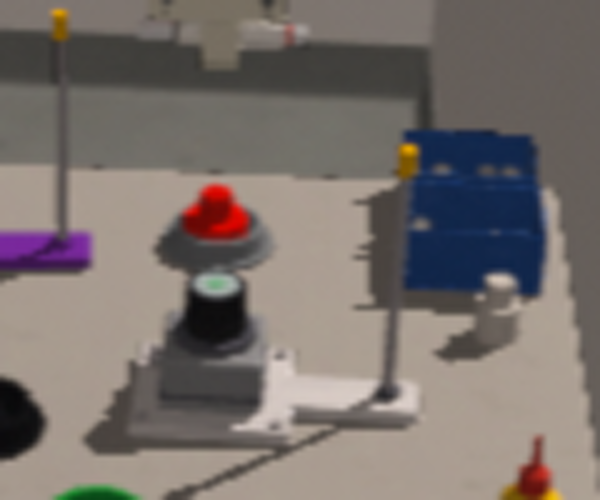

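```bash
python3 -m creep '[[[0.05,-0.05,2,0,0,0,-1],[0.05,-0.05,4,0,0,0,-1],[0.05,-0.05,5.5,0,0,0,-1],[0.05,-0.05,6.5,0,0,0,-1],[0.05,-0.05,6.95,0,0,0,-1],[0.05,-0.05,6.95,0,0,0,-1],[0.05,-0.05,6.95,0,0,0,-1],[0.05,-0.05,6.95,0,0,0,-1]]]'
python3 - <<'E'
from h import *
im=robot.read_camera("wrist")[:,:,::-1].copy(); cv2.imwrite("pics/w16.png",im)
sd=robot.read_camera("side")[:,:,::-1]; cv2.imwrite("pics/s16.png",sd)
cv2.imwrite("pics/s16c.png",cv2.resize(sd[130:210,305:405],None,fx=7,fy=7,interpolation=cv2.INTER_CUBIC))
s=robot.observe();t=s["tool_pos"];print(t,s["tool_rot"]); go((.4844,.0187,.1805),0)
R=Ro.from_euler("xyz",s["tool_rot"]).as_matrix()
for nm,x in [("ring37",.037),("end",.049)]:
  for zz in (-.0045,-.0125): print(nm,zz,proj("wrist",R@[x,0,zz]+t))
f=lambda X:((proj("side",X)-[305,130]+.5)*7-.5).round(1)
for x in (-.049,-.025,0,.037,.049): print(x,f(R@[x,0,-.0045]+t))
print("lens",f((.4844,.0187,.085)),"post tip top",f((.5942,.0183,.186)))
E
```

```text
time: 18.8
tool_pos: [0.4847, 0.0185, 0.1814]
tool_rot: [3.14, -0.001, -0.001]
contact_force: [1.5, -0.4, -2.1]
opening: 0.0157
[0.48456751 0.01862559 0.18128848] [ 3.14021137e+00 -3.74262238e-04 -1.04298242e-03]
shift [-0.02 -0.01  0.08] rot [ 0.08 -0.02 -0.06] t 18.9
ring37 -0.0045 [324.56813613 183.76059907]
ring37 -0.0125 [324.70618905 188.59398119]
end -0.0045 [324.64874589 154.6015719 ]
end -0.0125 [324.79479118 157.85776494]
-0.049 [161.6 124.1]
-0.025 [218.1 126.4]
0 [277.  128.9]
0.037 [364.4 132.5]
0.049 [392.8 133.7]
lens [270.5 331.9] post tip top [536.9 139.6]
```

View pics/w16.png

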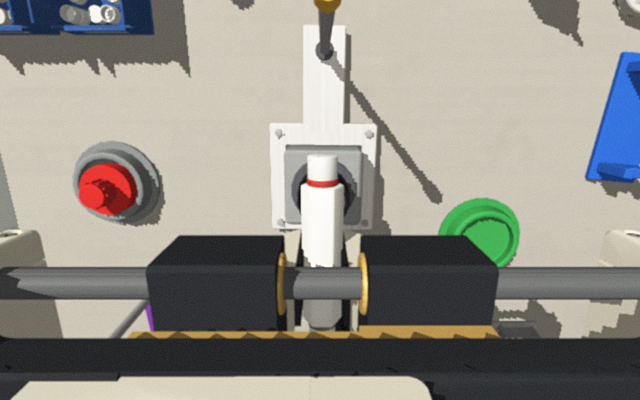

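View pics/s16c.png

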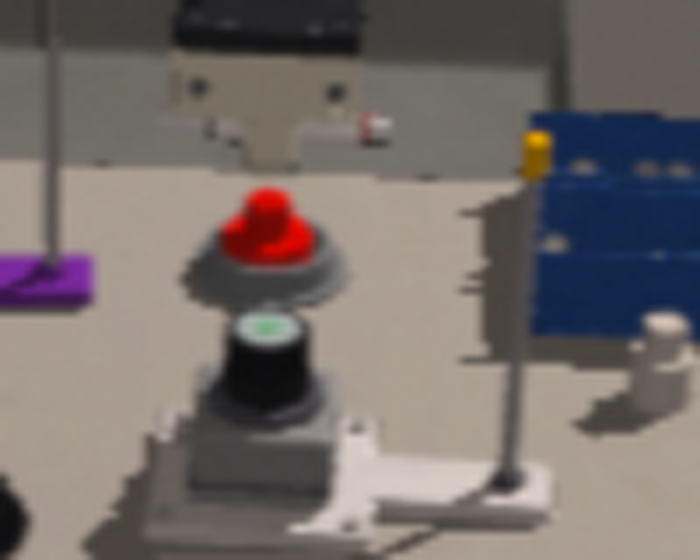

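Run:
```python
from h import *
sd=cv2.imread("pics/s16.png")
s=robot.observe();t=s["tool_pos"];R=Ro.from_euler("xyz",s["tool_rot"]).as_matrix()
o=cv2.resize(sd[138:160,322:366],None,fx=16,fy=16,interpolation=cv2.INTER_CUBIC)
o2=o.copy()
f=lambda X:((proj("side",X)-[322,138-.0]+.5)*16-.5+[-5,-11])
for r,col in ((.0045,(0,0,255)),(.0,(0,255,0))):
  for y in (.008,):
    pts=[f(R@[x,0,-.0045+z]+t) for x,z in ((-.025,-y),(.037,-y),(.037,y),(-.025,y))]
cv2.polylines(o2,[np.array(pts).astype(int)],True,(0,255,0),1)
cv2.imwrite("pics/s16d.png",np.vstack([o,o2])[:, :704])
im=cv2.imread("pics/w16.png"); cv2.imwrite("pics/w16c.png",cv2.resize(im[140:340,270:370],None,fx=3,fy=3,interpolation=cv2.INTER_CUBIC))
tp=robot.read_camera("top")[:,:,::-1]; cv2.imwrite("pics/t16.png",cv2.resize(tp[110:300,150:400],None,fx=3,fy=3,interpolation=cv2.INTER_CUBIC))
```

```text
(no output)
```

View pics/s16d.png

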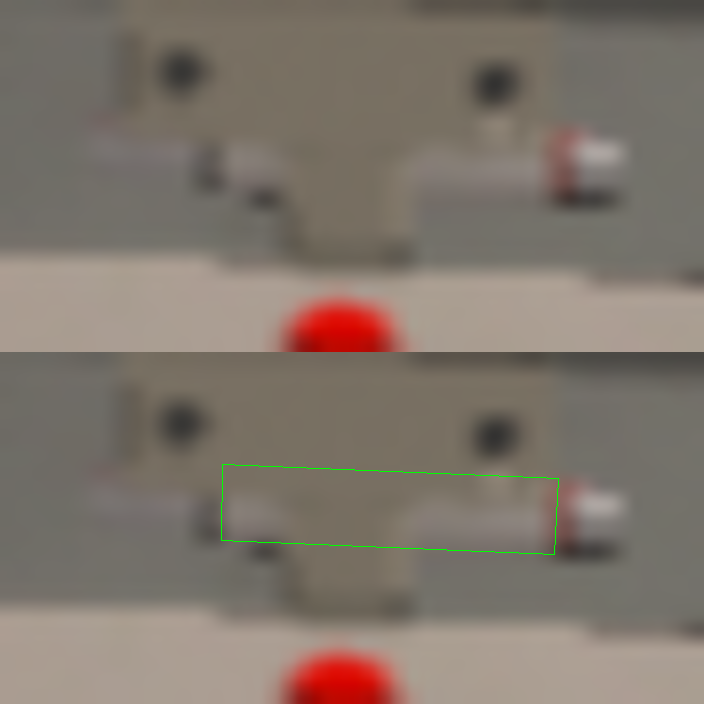

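View pics/w16c.png

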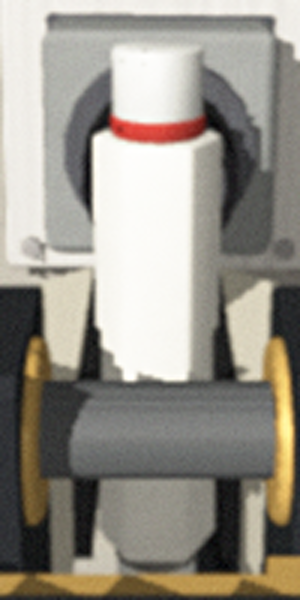

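View pics/t16.png

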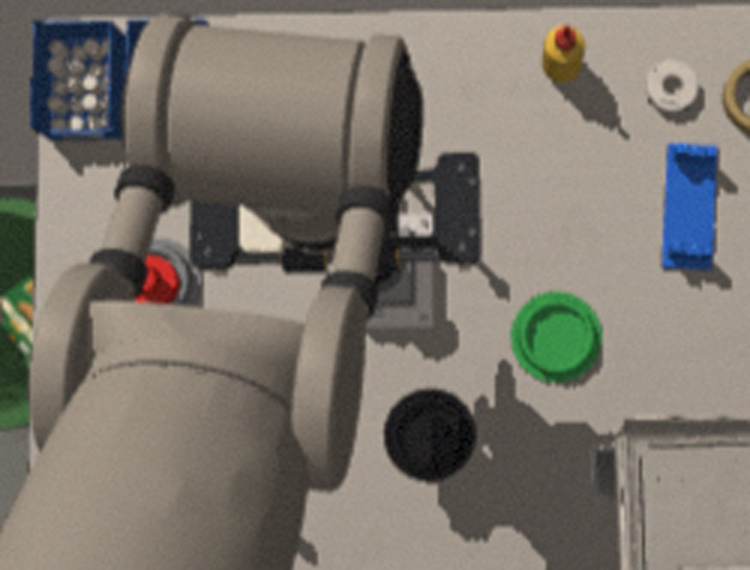

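```bash
python3 -m creep '[[[-0.03,0,0.08,0,0,0,-1],[-0.03,0,0.08,0,0,0,-1],[-0.03,0,0.08,0,0,0,-1],[-0.03,0,0.08,0,0,0,-1],[-0.03,0,0.08,0,0,0,-1],[-0.03,0,0.08,0,0,0,-1]]]'
python3 - <<'E'
from h import *
sd=robot.read_camera("side")[:,:,::-1]; cv2.imwrite("pics/s17.png",cv2.resize(sd[120:280,270:430],None,fx=3.7,fy=3.7,interpolation=cv2.INTER_CUBIC))
s=robot.observe();print(s["time"],s["tool_pos"],s["tool_rot"],s["opening"],s["contact_force"],abs(s["qvel"]).max())
E
```

```text
time: 19.55
tool_pos: [0.4842, 0.0187, 0.1804]
tool_rot: [3.14, -0.0, -0.001]
contact_force: [-0.5, 0.0, -2.6]
opening: 0.0158
19.6 [0.48418526 0.01867683 0.18035313] [ 3.14029114e+00 -9.54664317e-05 -9.96648323e-04] 0.015653883381989645 [-0.08442367 -0.49244858 -1.44147323] 0.003203363515614561
```

View pics/s17.png

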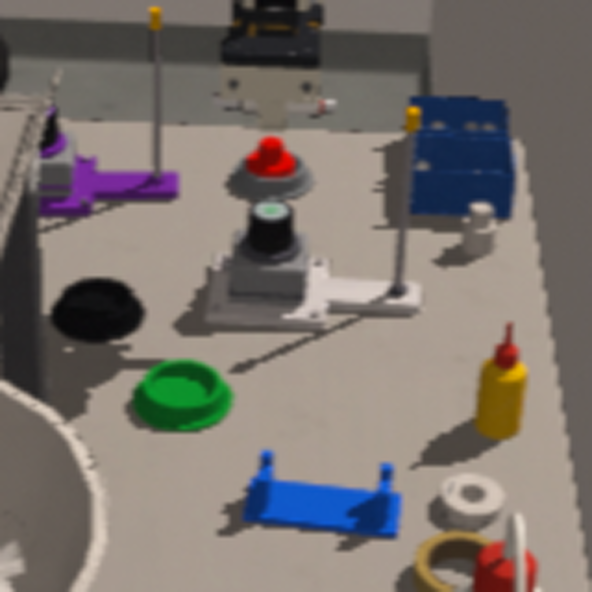

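The side view shows the cap in the grey holder at (270,160). The gauge is held above the lens (270,210), with its red ring towards the post at (325,104). The other items look unmoved, so I am handing in.

```bash
python3 -c "
from cell import robot
print(robot.hand_in()); print(robot.observe()['time'])"
```

```text
the job is handed in; nothing more can be done
None
the job is handed in; nothing more can be done
```

I handed in the job at about 19.6 s. The red cap sits knob up in the grey holder, and the gripper holds the gauge still over the lens with its red-ringed end towards the post.

- **Cap:** it touched down with about 10 N. When the jaws opened it barely moved, and the wrist and side pictures show it centred and flat.
- **Gauge position:** the tool stood at (0.4842, 0.0187, 0.1804), which puts the gauge's centre at a height of about 0.185. The lens measured about (0.4844, 0.0185), so the gauge's middle is over it to within about 1 mm.
- **Gauge attitude:** it looked level to about 0.6° in the side view and lined up with the post to about 0.5°.
- **Other things:** the bystanders showed no visible movement in the last side picture, and I saw no knock against the camera.

**Checks that disagreed:**
- The top camera put things about 4 mm off in y, so I relied on the wrist and side views, which agreed.
- While I held the cap, the wrist and side pictures suggested it sat 5 mm higher in the grip than the grasp implied. The touchdown height matched the grasp instead.
- The gauge's sideways position in the wrist picture was about 0.8 mm off what I expected. I took that as calibration error.

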